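# Clear the labelling bay and tip a tea carton into it

### The job

On the herb-packing counter, first slide the shallow metal dish along the counter until it is completely outside the outlined labelling bay, leaving the tall tea carton standing. Then give the tall carton a gentle push high up on its near broad side so that it topples away from the near end of the bay and lands flat on its other broad side, wholly inside the outline at the first go. Only push with the fingers: do not pinch or lift anything, and leave the jar, the small carton and the tin where they stand.

Things in the scene. Friction and masses are not known exactly. Their poses are not given: they have to be found in the camera images.
- bay: Labelling bay: flat rectangle stuck on the counter, 200 mm (its x) by 140 mm (its y) over the outside of its dark 7 mm border line, grey inside, no height (things slide over it freely). Origin at its centre on the counter; x runs along its length, from the near end where the tall carton stands to the far end, generally away from the robot; z up.
- carton: Tall tea carton: plain brown board, 45 mm thick (x) by 85 wide (y) by 140 tall (z), 0.11 to 0.22 kg, loose. It stands across the bay's near end, centre 92 to 108 mm from the bay centre, yaw within 0.06 rad of the bay's; its -x broad side is the near side to push. Origin: centre of its underside. It goes over once tilted 0.31 rad about its far lower edge; pushed lightly above 100 mm height its foot stays put.
- carton_center (a point): Centre of the tall carton, 70 mm above its underside.
- foot_left (a point): Half-thickness point on the tall carton's left (+y) narrow side, at its underside: (0, 42.5, 0) mm in the carton's frame. With the next three it tells whether the lying carton is inside the outline.
- foot_right (a point): The same on the right (-y) side: (0, -42.5, 0) mm.
- head_left (a point): The same on the left side at the top: (0, 42.5, 140) mm.
- head_right (a point): The same on the right side at the top: (0, -42.5, 140) mm.
- dish: Shallow open round metal dish, 90 mm outside diameter, 16 mm high, wall 3 mm, floor 3 mm thick, 70 g, loose, lying open side up in the far half of the bay. Origin at the centre of its underside. A fingertip put inside it can drag it by its rim. The counter beside it is free for 130 mm beyond both long sides (+y and -y) of the bay.
- jar: Bystander: round amber jar with a dark cap, 60 mm diameter, 100 mm tall, loose. Origin at the centre of its underside. The three bystanders stand beside the bay, one on each side of the tall carton and one farther out on the bay's +y side; which is where varies.
- small_carton: Bystander: small brown carton, 50 x 55 x 75 mm tall, loose. Origin at the centre of its underside.
- tin: Bystander: round plain metal tin, 60 mm diameter, 78 mm tall, loose. Origin at the centre of its underside.

How it is judged:
By the outcome, as a careful person would: the job done as asked, in the order asked, and still so for the second after the job is handed in, with the robot touching nothing.
It also fails if it takes over 48 s, if anything falls off the work surface, if the arm or the gripper's body presses on something with over 40 N, if the wrist force passes 120 N, or if a joint passes its speed limit or range.

### The arm

A 6-joint arm with a two-finger parallel gripper is mounted at the origin on the work surface. World frame = base frame: x ahead of the robot, y to its left, z up, the work surface at z = 0. Lengths are in m, angles in degrees, forces in N, time in s.
With the tool pointing down it reaches from about 0.375 to 0.9 m from the base axis. Payload 3.1 kg.
Tool frame: the origin (TCP) lies at the very end of the fingers, on their centre line; the grasp point (between the pads) lies 19 mm behind it (grip_point_offset is the distance from the TCP to the grasp point, in m); y points along the fingers, x is the direction in which the jaws open and shut, and the axes are right-handed (so a half turn about y gives the same grasp; the last joint's range is limited). The gripper opens to 87 mm and grips with 3 to 60 N. Pads are 19 mm wide; open, the fingers measure 117 mm over their backs; the gripper's body (75 mm by 190 mm) begins 51 mm behind the grasp point.
Start: joints at [63.913, 30.224, 82.088, -0, 67.689, -10.227], TCP at [0.171, 0.601, 0.223] pointing down, gripper open.
Joint ranges: [-176.69, 176.69], [-43.24, 126.21], [12.49, 139.97], [-82, 262], [0, 151.66], [-163.58, 163.58]. Speed limits (degrees/s): [159.86, 159.86, 180, 180, 180, 180].

### API

Orientations are given as a 3x3 rotation matrix whose columns are the frame's x, y, z axes.
In Python, from rig import * gives the robot as it stands.
- The arm moves only by the tool send_rows, never from a script. Its argument "moves" is text: rows parted by semicolons, each of 5 numbers parted by spaces: the finger opening in mm, from 0 to 87, then the shift along the tool's x, y, z in mm, then the turn about the tool's y in degrees. In form: fingers dx dy dz yaw; .... A call has 1 to 20 rows; each row shifts and turns the commanded pose from where the row before left it, along the tool's axes as they then stand; what a row does not reach is not made up. A row lasts 1/12 s, in which the tool goes at most 41.7 mm and 7.16 degrees, less where a joint would pass 70% of its speed; a pose out of reach is approached as far as the arm can. A call is refused whole if a number of a shift passes 41.7 or a number of a turn 7.16, either way. A call with a gripper value outside its range is refused whole. The fingers move at their own pace and stop on an object; the grip force is fixed at half the most. Time passes only in rows, so rows that do not move let the fingers close. It gives the time, the measured TCP pose, the force and the opening at its end, in the units of the state.
- read_state(): the state, without advancing time (a new reading comes with each control period).
- capture(name): name is "side" or "top"; returns a dict with "image" (400x640x3 uint8, blue, green, red), "z_map" (400x640 float32, m along the optical axis (not along the pixel's ray), 0 where there is no reading), "mtx" (3x3 intrinsics, pixels), "origin" and "rotation" of the camera in the world. Camera axes: x right, y up, looking along -z (the intrinsics and any distortion apply to the point x, -y, -z); pixel columns grow to the right and rows downward; lengths in m; the calibration is good to about 2 mm. A picture is of the moment at which its call begins.
- hand_in(): hands the job in, once; it reports no verdict.
Trained networks look in a picture, given as the dict that the camera call returned (one of the last four; its "shot" number tells which), for a name from the list of things; names that differ only in an ending like _2 or _b are one class to them, and where a whole thing is asked for, a point or a joint stands for the part that bears it (a point fixed in the world has none). Each returns a list of dicts, best first, with "p" (0 to 1); they miss things now and then, are a little off and sometimes report something else, mostly with a low value. They report only what shows in the picture. A call takes as long as a camera call.
- search_frame(picture, name): "bbox" ([left, top, right, bottom] in pixels, round what is visible of it).
- masks_of(picture, name): "region" (400x640 bool, what is visible of it) and "bbox" ([left, top, right, bottom] in pixels, round what is visible of it).
- mark_of(picture, name): "pixel" ([row, column] in pixels: a listed point, or the origin of a listed thing).
The state is a dict: "time_s": time; "joint_positions": joint angles; "qvel": joint speeds; "tau": joint torques, N m; "position": TCP position; "tcp_rot": TCP orientation; "force": force on the tool from outside, world axes, zero at the start; "moment": the same for the moment, N m; "opening": opening from 0.0 (shut) to 1.0 (fully open).
Only numpy, scipy, OpenCV 4.12 (cv2) and the standard library are available. Lean on these libraries where they do the work, as an engineer would, in place of code of your own. Each camera call takes 0.05 s, during which the arm holds its last target. There are 200 camera calls.

## Working session

There is one attempt and no reset: what is moved stays moved. The work goes in short steps, Python scripts to look and compute and a tool call to move; the robot and the scene stay as the last step left them, time stands still between calls to the robot, and variables do not carry over. Pictures are saved under pics/ and viewed, about 8 in all and at most 12, crops included, and the job is handed in when it is done.

Besides the shell and the picture viewer there is one more tool, called after "Emit:" by a JSON object that holds its "api" and its "payload", one argument or row to a line. send_rows: Moves the arm, as the interface text tells. Its arguments: {"type":"object","properties":{"moves":{"type":"string"}},"required":["moves"]}

```bash
mkdir -p pics; cat > h.py <<'E'
from rig import *
import numpy as np, cv2
def pts(p):
    z=p["z_map"];M=p["mtx"];v,u=np.mgrid[0:400,0:640]
    c=np.stack([(u-M[0,2])/M[0,0]*z,-(v-M[1,2])/M[1,1]*z,-z],-1)
    w=c@np.array(p["rotation"]).T+np.array(p["origin"])
    w[z==0]=np.nan
    return w
E
python3 - <<'E'
from h import *
s=read_state();print(s["time_s"],s["position"],np.round(s["tcp_rot"],3).tolist(),s["opening"],s["force"])
for n in("side","top"):
    p=capture(n);cv2.imwrite(f"pics/{n}1.png",p["image"]);w=pts(p)
    print(n,np.round(p["origin"],3))
    for t in("bay","carton","dish","jar","small_carton","tin"):
        for d in masks_of(p,t)[:2]:
            q=w[d["region"]];q=q[~np.isnan(q[:,0])]
            if len(q)==0: continue
            top=q[q[:,2]>np.percentile(q[:,2],98)-.004]
            print(t,round(d["p"],2),np.round(d["bbox"]),len(q),"med",np.round(np.median(q,0),3),"lo",np.round(np.percentile(q,1,0),3),"hi",np.round(np.percentile(q,99,0),3),"topc",np.round(top.mean(0),3))
            if t=="bay" or t in("carton","dish"):
                print(cv2.minAreaRect((top if t!="bay" else q)[:,:2].astype(np.float32)))
E
```

```text
0.0 [0.17046725 0.60054623 0.22156996] [[0.273, -0.001, -0.962], [0.962, -0.002, 0.273], [-0.002, -1.0, 0.0]] 0.9971657987565231 [-0.15791253 -0.1448491   0.34919391]
side [0.238 0.625 0.735]
bay 0.9 [292. 170. 350. 226.] 1266 med [ 0.57  -0.056  0.   ] lo [ 0.493 -0.159 -0.003] hi [ 0.679 -0.011  0.003] topc [ 0.58  -0.062  0.001]
((0.57886803150177, -0.08743967115879059), (0.14020399749279022, 0.20244458317756653), 82.0741958618164)
carton 0.82 [349. 163. 383. 225.] 1559 med [ 0.465 -0.038  0.097] lo [ 0.446 -0.109  0.001] hi [ 0.5   -0.023  0.141] topc [ 0.473 -0.065  0.14 ]
((0.47370773553848267, -0.06668853759765625), (0.08472876995801926, 0.04574325308203697), 82.40184783935547)
dish 0.71 [308. 173. 336. 196.] 583 med [ 0.619 -0.115  0.004] lo [ 0.574 -0.155 -0.   ] hi [ 0.66  -0.065  0.018] topc [ 0.617 -0.108  0.015]
((0.6171678304672241, -0.1103116124868393), (0.08461062610149384, 0.09014034271240234), 28.136140823364258)
dish 0.16 [348. 158. 383. 226.] 1592 med [ 0.465 -0.039  0.096] lo [ 0.446 -0.117  0.   ] hi [ 0.537 -0.023  0.141] topc [ 0.473 -0.067  0.14 ]
((0.4734928
[... 1431 characters left out ...]
0.067  0.017] topc [ 0.618 -0.11   0.014]
((0.62015700340271, -0.1097879707813263), (0.08693663775920868, 0.08784293383359909), 46.33672332763672)
jar 0.72 [262. 153. 289. 184.] 666 med [0.578 0.183 0.098] lo [0.554 0.159 0.01 ] hi [0.608 0.21  0.102] topc [0.583 0.188 0.099]
small_carton 0.76 [295. 203. 327. 231.] 592 med [0.48  0.106 0.074] lo [0.454 0.078 0.001] hi [0.506 0.135 0.078] topc [0.481 0.106 0.075]
tin 0.92 [454. 218. 497. 245.] 844 med [ 0.455 -0.242  0.076] lo [ 0.427 -0.278  0.001] hi [ 0.484 -0.221  0.081] topc [ 0.455 -0.251  0.078]
tin 0.32 [361. 129. 431. 215.] 3353 med [ 0.566 -0.068 -0.001] lo [ 0.496 -0.16  -0.005] hi [ 0.682 -0.014  0.004] topc [ 0.579 -0.077  0.001]
```

View pics/top1.png

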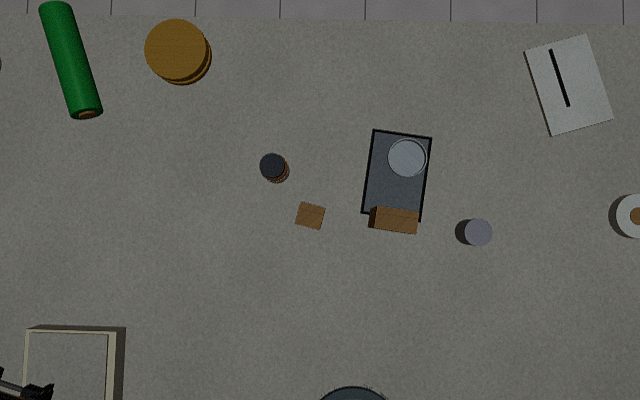

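View pics/side1.png

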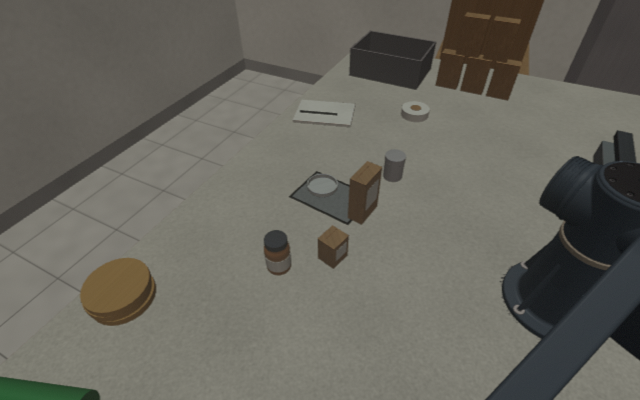

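```bash
cat >> h.py <<'E'
def to(target, zdir_yaw=None):
    "remaining shift in tool axes mm; yaw (deg, about tool y) to bring tool x to world angle zdir_yaw"
    s=read_state();R=np.array(s["tcp_rot"]);d=R.T@(np.array(target)-np.array(s["position"]))*1000
    a=np.degrees(np.arctan2(R[1,0],R[0,0]))
    print("t",round(s["time_s"],2),"pos",np.round(s["position"],4),"xang",round(a,2),"shift",np.round(d,1),"yaw(about tool y, y down)",None if zdir_yaw is None else round(a-zdir_yaw,2))
E
python3 -c "
from h import *
to([.619,-.11,.22],82.5)"
```

```text
t 0.7 pos [0.1708 0.6012 0.2226] xang 74.14 shift [-561.6    2.5 -625.6] yaw(about tool y, y down) -8.36
```

Top view: bay corners near (374,129), (432,137), (421,222), (361,213). Carton top is at (395,219) and dish at (407,158), with jar, small carton and tin clear of both. The side view agrees. I'll drag the dish towards −y, with shut fingers inside it.

Emit:
{"api": "send_rows", "payload": {
  "moves": "0 -26 0 -29 0;0 -26 0 -29 0;0 -26 0 -29 0;0 -26 0 -29 0;0 -26 0 -29 0;0 -26 0 -29 0;0 -26 0 -29 0;0 -26 0 -29 0;0 -26 0 -29 0;0 -26 0 -29 0;0 -26 0 -29 0;0 -26 0 -29 0;0 -26 0 -29 0;0 -26 0 -29 0;0 -26 0 -29 0;0 -26 0 -29 0;0 -26 0 -29 0;0 -26 0 -29 0;0 0 0 0 -4.2;0 0 0 0 -4.2"
}}

```text
time_s: 2.37
position: [0.5467, 0.0057, 0.2226]
tcp_rot: [[0.13, 0.001, -0.991], [0.991, -0.0, 0.13], [-0.0, -1.0, -0.001]]
force: [-0.9, 0.7, 0.3]
opening: 0.005
```

```bash
python3 -c "
from h import *
to([.618,-.122,.05],82.5)"
```

```text
t 2.37 pos [0.5467 0.0057 0.2226] xang 82.5 shift [-117.3  172.7  -87.1] yaw(about tool y, y down) 0.0
```

Emit:
{"api": "send_rows", "payload": {
  "moves": "0 -24 0 -18 0;0 -24 0 -18 0;0 -24 0 -18 0;0 -24 0 -18 0;0 -21 0 -15 0;0 0 30 0 0;0 0 30 0 0;0 0 30 0 0;0 0 30 0 0;0 0 25 0 0;0 0 25 0 0;0 0 0 0 0;0 0 0 0 0"
}}

```text
time_s: 3.45
position: [0.6152, -0.1186, 0.0514]
tcp_rot: [[0.13, -0.003, -0.992], [0.992, 0.001, 0.13], [0.001, -1.0, 0.003]]
force: [0.1, -0.0, -0.1]
opening: 0.008
```

```bash
python3 - <<'E'
from h import *
to([.618,-.122,.007],82.5)
p=capture("side");im=p["image"]
cv2.imwrite("pics/side2.png",cv2.resize(im[110:260,230:430],None,fx=4,fy=4,interpolation=cv2.INTER_CUBIC))
E
```

```text
t 3.45 pos [ 0.6152 -0.1186  0.0514] xang 82.54 shift [-3.  44.4 -3.4] yaw(about tool y, y down) 0.04
```

View pics/side2.png

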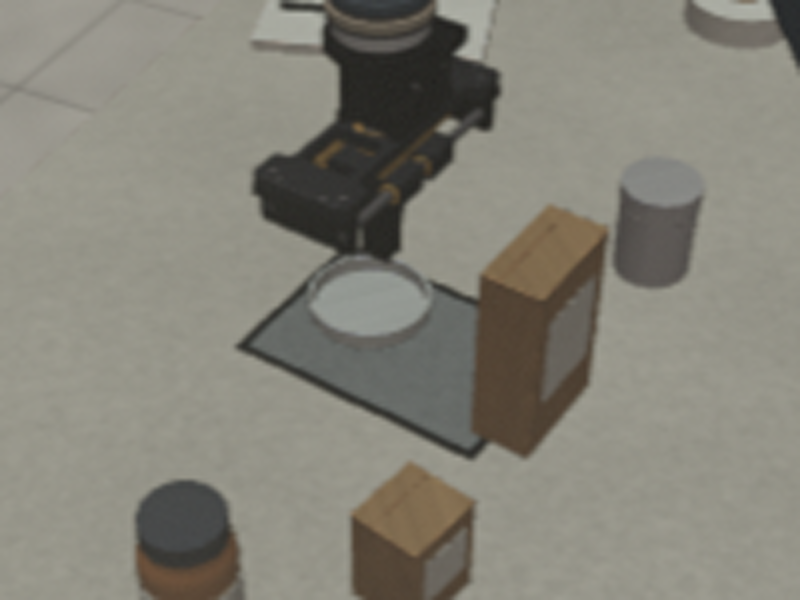

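The shut fingers hang over the dish (crop ~(378,252), dish ~(370,300)), and the body is clear of the carton. Next: lower and drag.

Emit:
{"api": "send_rows", "payload": {
  "moves": "0 0 15 0 0;0 0 15 0 0;0 0 9 0 0;0 0 5 0 0;0 0 0 0 0;0 -6 0 0 0;0 -6 0 0 0;0 -6 0 0 0;0 -6 0 0 0;0 -6 0 0 0;0 -6 0 0 0"
}}

```text
time_s: 4.42
position: [0.6115, -0.1555, 0.0089]
tcp_rot: [[0.13, 0.001, -0.991], [0.991, -0.0, 0.13], [0.0, -1.0, -0.001]]
force: [-0.4, 1.1, 1.1]
opening: 0.007
```

Emit:
{"api": "send_rows", "payload": {
  "moves": "0 -7 0 0 0;0 -7 0 0 0;0 -7 0 0 0;0 -7 0 0 0;0 -7 0 0 0;0 -7 0 0 0;0 -7 0 0 0;0 -7 0 0 0;0 -7 0 0 0;0 -7 0 0 0;0 -7 0 0 0;0 -7 0 0 0;0 -7 0 0 0;0 -6 0 0 0;0 -4 0 0 0;0 -2 0 0 0;0 0 0 0 0;0 2 0 0 0;0 0 0 0 0"
}}

```text
time_s: 6.0
position: [0.5982, -0.2542, 0.0085]
tcp_rot: [[0.129, -0.0, -0.992], [0.992, 0.0, 0.129], [0.0, -1.0, 0.0]]
force: [0.9, -0.1, 0.1]
opening: 0.007
```

```bash
cat >> h.py <<'E'
C=np.array([.580,-.0878]);A=np.radians(-7.4);ex=np.array([np.cos(A),np.sin(A)]);ey=np.array([-ex[1],ex[0]])
def meas(n,t,zmin):
    p=capture(n);w=pts(p);d=masks_of(p,t)[0];q=w[d["region"]];q=q[~np.isnan(q[:,0])];q=q[q[:,2]>zmin]
    b=np.stack([(q[:,:2]-C)@ex,(q[:,:2]-C)@ey],1)
    r=cv2.minAreaRect(q[:,:2].astype(np.float32))
    print(n,t,round(d["p"],2),len(q),"bay lo",np.round(np.percentile(b,1,0),3),"hi",np.round(np.percentile(b,99,0),3),"z",np.round(np.percentile(q[:,2],[5,50,95]),3),"rect",np.round(r[0],4),np.round(r[1],3),round(r[2],1))
    return p
E
python3 - <<'E'
from h import *
to([.6,-.25,.25],82.5)
meas("top","dish",.008)
p=meas("side","dish",.008)
cv2.imwrite("pics/side3.png",cv2.resize(p["image"][110:260,230:430],None,fx=4,fy=4,interpolation=cv2.INTER_CUBIC))
E
```

```text
t 6.0 pos [ 0.5982 -0.2542  0.0085] xang 82.56 shift [   4.4 -241.5   -1.1] yaw(about tool y, y down) 0.06Traceback (most recent call last):
  File "<stdin>", line 3, in <module>
  File "h.py", line 16, in meas
    p=capture(n);w=pts(p);d=masks_of(p,t)[0];q=w[d["region"]];q=q[~np.isnan(q[:,0])];q=q[q[:,2]>zmin]
                            ~~~~~~~~~~~~~^^^
IndexError: list index out of range
```

Emit:
{"api": "send_rows", "payload": {
  "moves": "0 0 -15 0 0;0 0 -30 0 0;0 0 -35 0 0;0 0 -35 0 0;0 0 -35 0 0;0 0 -35 0 0;0 0 -30 0 0;0 0 -25 0 0;0 0 0 30 0;0 0 0 30 0;0 0 0 30 0;0 0 0 30 0;0 0 0 30 0;0 0 0 25 0;0 0 0 25 0;0 0 0 0 0"
}}

```text
time_s: 7.43
position: [0.3953, -0.2261, 0.2482]
tcp_rot: [[0.131, -0.005, -0.991], [0.991, 0.003, 0.131], [0.003, -1.0, 0.005]]
force: [0.9, 1.2, -0.2]
opening: 0.006
```

```bash
python3 - <<'E'
from h import *
for n in("top","side"):
  for t,z in(("dish",.008),("carton",.134)):
    try: p=meas(n,t,z)
    except IndexError: print(n,t,"none")
  p=capture(n);cv2.imwrite(f"pics/{n}3.png",cv2.resize(p["image"][110:260,230:430] if n=="side" else p["image"][90:260,300:527],None,fx=3.5,fy=3.5))
to([.418,-.060,.24],82.5)
E
```

```text
top dish 0.57 214 bay lo [-0.005 -0.177] hi [ 0.083 -0.09 ] z [0.009 0.013 0.017] rect [ 0.6018 -0.2253] [0.088 0.089] 26.5
top carton 0.61 947 bay lo [-0.128 -0.035] hi [-0.085  0.048] z [0.136 0.139 0.141] rect [ 0.4755 -0.068 ] [0.085 0.045] 82.6
side dish 0.87 133 bay lo [-0.007 -0.178] hi [ 0.081 -0.089] z [0.009 0.013 0.016] rect [ 0.5995 -0.2243] [0.084 0.09 ] 22.6
side carton 0.89 444 bay lo [-0.131 -0.036] hi [-0.086  0.048] z [0.136 0.14  0.141] rect [ 0.4732 -0.0682] [0.087 0.046] 81.6
t 7.93 pos [ 0.4005 -0.2289  0.2484] xang 82.57 shift [169.7   8.4   4.5] yaw(about tool y, y down) 0.07
```

View pics/side3.png

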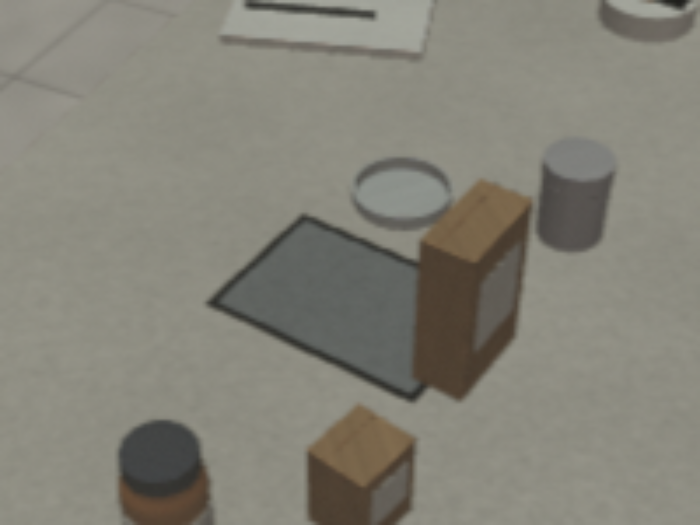

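The dish's nearest edge is 19 mm outside the bay and the carton is still standing. In the side crop the dish is at (402,192), clear of the outline and the tin. Next: go to the carton's near side.

Emit:
{"api": "send_rows", "payload": {
  "moves": "40 28 0 0 0;40 28 0 0 0;40 28 0 0 0;40 28 0 0 0;40 28 0 0 0;40 28 0 0 0;40 0 0 0 0;40 0 30 0 0;40 0 30 0 0;40 0 30 0 0;40 0 25 0 0;40 0 14 0 0;40 0 0 0 0;40 0 0 0 0"
}}

```text
time_s: 9.1
position: [0.4217, -0.0626, 0.119]
tcp_rot: [[0.13, -0.002, -0.992], [0.992, 0.001, 0.13], [0.0, -1.0, 0.002]]
force: [0.5, -0.3, -0.8]
opening: 0.458
```

```bash
python3 - <<'E'
from h import *
to([.4425,-.0635,.118],82.2)
print(read_state()["force"])
p=capture("side");cv2.imwrite("pics/side4.png",cv2.resize(p["image"][110:260,260:460],None,fx=4,fy=4))
E
```

```text
t 9.1 pos [ 0.4217 -0.0626  0.119 ] xang 82.53 shift [  1.8   1.  -20.7] yaw(about tool y, y down) 0.33
[ 0.4981985  -0.30118497 -0.76911455]
```

View pics/side4.png

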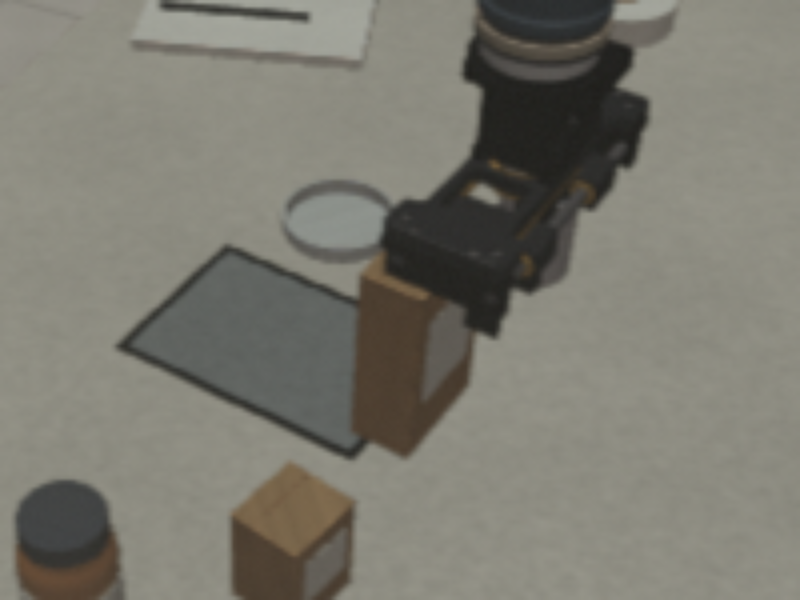

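Fingers (crop ~(485,330)) are at the carton's near side near its top, and the carton still stands upright. Next: a slow push.

Emit:
{"api": "send_rows", "payload": {
  "moves": "40 1 0 -3 0;40 0 0 -3 0;40 0 0 -3 0;40 0 0 -3 0;40 0 0 -3 0;40 0 0 -3 0;40 0 0 -3 0;40 0 0 -3 0;40 0 0 -3 0;40 0 0 -3 0;40 0 0 -3 0;40 0 0 -3 0;40 0 0 -3 0;40 0 0 -3 0;40 0 0 -3 0;40 0 0 0 0"
}}

```text
time_s: 10.48
position: [0.4676, -0.0674, 0.1196]
tcp_rot: [[0.13, 0.001, -0.992], [0.992, -0.0, 0.13], [-0.0, -1.0, -0.001]]
force: [0.3, -0.0, 0.4]
opening: 0.458
```

```bash
python3 - <<'E'
from h import *
s=read_state();print(s["force"],s["position"])
p=capture("side");cv2.imwrite("pics/side5.png",cv2.resize(p["image"][110:260,260:460],None,fx=4,fy=4))
E
```

```text
[ 0.25026717 -0.00281918  0.41029434] [ 0.46756471 -0.06739053  0.11961777]
```

View pics/side5.png

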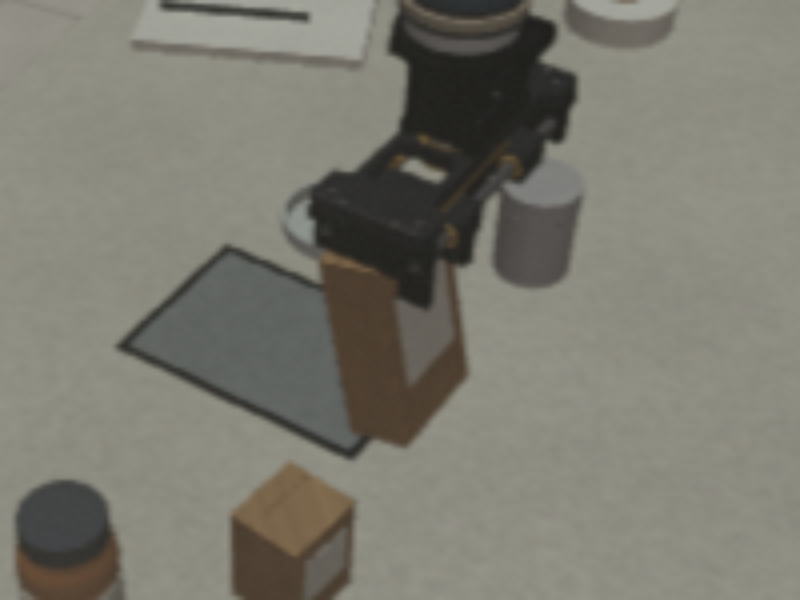

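The carton is tilting about its far lower edge, with its foot still at (350,430). Continue.

Emit:
{"api": "send_rows", "payload": {
  "moves": "40 0 0 -3 0;40 0 0 -3 0;40 0 0 -3 0;40 0 0 -3 0;40 0 0 -3 0;40 0 0 -3 0;40 0 0 -2 0;40 0 0 0 0;40 0 0 0 0;40 0 0 0 0;40 0 0 0 0;40 0 0 0 0;40 0 0 0 0"
}}

```text
time_s: 11.62
position: [0.4863, -0.0697, 0.1196]
tcp_rot: [[0.13, -0.0, -0.992], [0.992, 0.0, 0.13], [0.0, -1.0, 0.0]]
force: [-0.0, -0.9, 0.0]
opening: 0.46
```

```bash
python3 - <<'E'
from h import *
s=read_state();print(s["force"],s["position"])
p=capture("side");cv2.imwrite("pics/side6.png",cv2.resize(p["image"][110:260,260:460],None,fx=4,fy=4))
E
```

```text
[-0.00797396 -0.8514223   0.03093294] [ 0.48625979 -0.06965555  0.11958618]
```

View pics/side6.png

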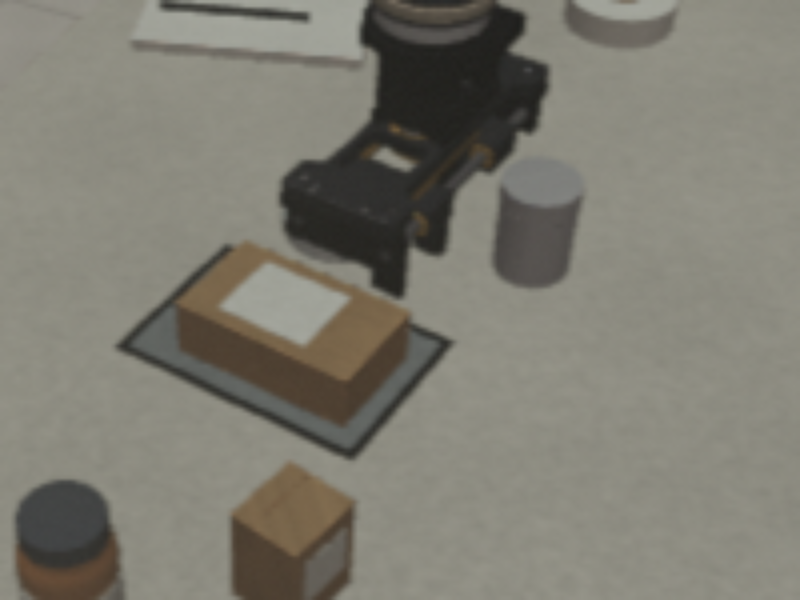

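The carton has toppled and lies flat with the outline visible around it. Next: lift, back off and check.

Emit:
{"api": "send_rows", "payload": {
  "moves": "40 0 -20 0 0;40 0 -30 0 0;40 0 -30 0 0;40 0 -30 0 0;40 0 -10 20 0;40 0 0 25 0;40 0 0 25 0;40 0 0 20 0;40 0 0 0 0;40 0 0 0 0"
}}

```text
time_s: 12.5
position: [0.3967, -0.0579, 0.2398]
tcp_rot: [[0.13, 0.001, -0.991], [0.991, -0.0, 0.13], [-0.0, -1.0, -0.001]]
force: [1.4, -0.7, 1.0]
opening: 0.457
```

```bash
python3 - <<'E'
from h import *
for n in("top","side"):
  for t,z in(("carton",.036),("dish",.008),("jar",.09),("small_carton",.07),("tin",.072)):
    try: p=meas(n,t,z)
    except IndexError: print(n,t,"none")
  if n=="top": cv2.imwrite("pics/top7.png",cv2.resize(p["image"][100:260,250:510],None,fx=3,fy=3))
E
```

```text
top carton 0.89 2447 bay lo [-0.078 -0.036] hi [0.06  0.048] z [0.04  0.044 0.047] rect [ 0.5722 -0.0812] [0.086 0.141] 82.4
top dish 0.86 213 bay lo [-0.004 -0.177] hi [ 0.084 -0.09 ] z [0.009 0.014 0.017] rect [ 0.6027 -0.225 ] [0.087 0.089] 20.5
top jar 0.88 496 bay lo [-0.057  0.249] hi [-0.008  0.299] z [0.096 0.099 0.101] rect [0.5837 0.1879] [0.052 0.05 ] 46.3
top small_carton 0.77 561 bay lo [-0.148  0.152] hi [-0.098  0.206] z [0.071 0.074 0.077] rect [0.4811 0.1063] [0.055 0.049] 75.5
top tin 0.63 604 bay lo [-0.13  -0.204] hi [-0.077 -0.149] z [0.074 0.077 0.079] rect [ 0.4544 -0.2496] [0.055 0.057] 0.9
side carton 0.8 1131 bay lo [-0.081 -0.036] hi [0.056 0.048] z [0.04  0.045 0.047] rect [ 0.5693 -0.0806] [0.088 0.142] 82.5
side dish 0.58 153 bay lo [-0.009 -0.179] hi [ 0.08 -0.09] z [0.009 0.013 0.017] rect [ 0.5979 -0.2258] [0.089 0.088] 75.4
side jar 0.94 396 bay lo [-0.06  0.25] hi [-0.009  0.3  ] z [0.093 0.099 0.101] rect [0.5812 0.1886] [0.051 0.052] 26.8
side small_carton 0.78 418 bay lo [-0.151  0.153] hi [-0.101  0.208] z [0.072 0.075 0.077] rect [0.4788 0.1063] [0.057 0.05 ] 77.4
side tin 0.89 137 bay lo [-0.134 -0.196] hi [-0.081 -0.147] z [0.073 0.077 0.08 ] rect [ 0.4493 -0.2411] [0.054 0.043] 18.5
```

View pics/top7.png

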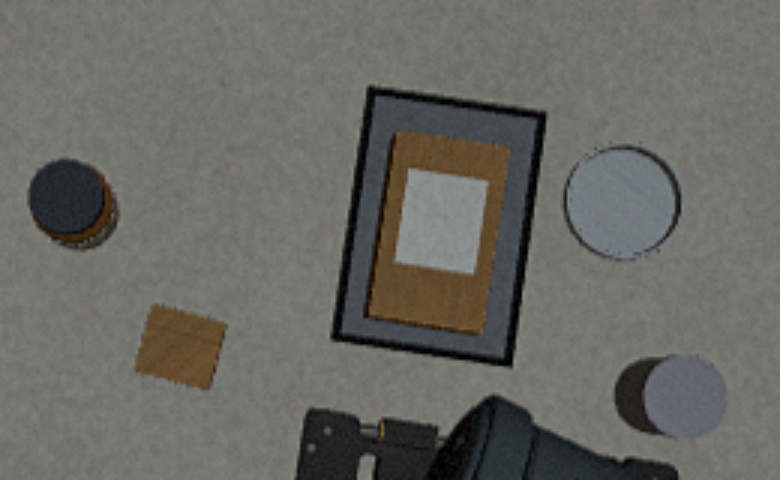

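Top view: the carton (centre ~(438,233)) lies flat wholly inside the outline. The dish (622,202) is outside it and the bystanders haven't moved. Handing in.

```bash
python3 -c "
from rig import *
print(hand_in())"
```

```text
the job is handed in; nothing more can be done
None
```

The job is done and handed in, at about 13 s of the 48 s allowed. I dragged the dish out towards −y with shut fingertips inside its rim. Then I pushed the tall carton slowly at about 119 mm height until it went over on the first go.

These are the last checks, from the top and side cameras, which agree within about 5 mm:

- **Carton:** it lies flat, with its top at about 45 mm. In the bay's frame it spans x from −80 to +58 mm and y from −36 to +48 mm, against an outline of ±100 by ±70 mm.
- **Dish:** its nearest edge is about 20 mm outside the outline.
- **Jar and small carton:** both are within about 1 mm of where they started.
- **Tin:** the top camera puts it within about 2 mm of its start. The last side reading was about 7 mm off, from a view where little of it was measured. The top picture shows it standing as before.
- **Robot:** it is clear of everything, and the largest force I read was about 2 N.

No check failed.

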